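Fit the spacer, drop the kick leg, hold the rod stand upright

TASK

Make the small folding rod stand ready for a colleague to clamp: slide the orange spacer ring over the top of the rod and down until it rests on the black collar, then swing the red kick leg over the top and fully down to the rear. The rod will tip back onto the leg, so take the bare rod above the spacer with the gripper, bring it fully upright and finish while still holding it there, without touching the spacer or the leg; leave the tape roll, the beaker and the vial alone.

Things in the scene. Friction and masses are not known exactly. Their poses are not given: they have to be found in the camera images.
- stand: grey base plate of the rod stand, 200 x 82 x 8 mm, fixed, with two dark cheeks 46 mm high. Origin: on the worktop plane straight below the rod's tilt hinge; z up, x to the stand's rear (the way the rod tips), y to its left. The tilt hinge runs along y, 30 mm above the origin. Plate edges: 75 mm in front, 125 behind, 55 left, 27 right of the origin. The stand's x points away from the robot, give or take 0.35 rad
- rod (a joint): tilt of the steel rod about its hinge: 0 = upright against its front stop, 0.27 = tipped back, to the stand's +x, as far as it goes (the kick leg then meets the worktop). With the leg folded the rod stands upright by its own weight (about 1 N sideways at its top will tip it; given a free rod it swings back); with the leg down it tips back by itself and takes about 1 N at the top to bring and hold upright
- rod_top (a point): top of the rod, on its axis, 205 mm from the tilt hinge (235 mm above the worktop when upright). The rod is 14 mm across, its last 10 mm taper to 6 mm. z along the rod, away from the hinge; axes turn with the rod
- collar_top (a point): centre of the upper face of the black collar (32 mm across) on the rod, 60 mm below rod_top: the seat of the spacer. With the 24 mm spacer seated, 36 mm of bare rod remains above it
- leg (a joint): angle of the red kick leg about its axle (along the stand's y, 60 mm above the tilt hinge on the rod axis): 0 = folded, leaning 35 degrees to the front of upright; 0.61 = straight up, over centre; 2.705 = fully down at the rear against its stop. It moves freely with a little drag: past over centre it falls down by itself, before that it falls back. Pushing its foot rearward with about 2 N takes it over
- leg_foot (a point): on the red foot bar at the leg's end, 110 mm from the axle, a round bar 16 mm across lying along the stand's y, to the right of the rod: it spans from 36 mm to 98 mm right of the rod axis, plus round ends; this point is on the bar's axis, 81 mm right of the rod axis. The leg itself is a 10 mm bar, 36 mm right of the rod axis. Folded, the bar is 63 mm in front of the rod axis and 180 mm above the worktop
- spacer: orange plastic spacer ring, lying flat, 50 mm outside, 20 mm bore, 24 mm high, about 60 g. Origin: centre of its underside, z along the bore
- tape: bystander: roll of white tape lying flat, 84 mm across, 26 mm high. Origin: centre of its underside
- beaker: bystander: small glass beaker, 50 mm across, 57 mm high. Origin: centre of its underside
- vial: bystander: small vial with a blue cap, 23 mm across, 44 mm high. Origin: centre of its underside
Things that resemble listed ones, but are neither listed nor needed, are in the scene too. Of the things that look like the spacer, the largest one is meant.

How it is judged:
On the way, in this order (a step that is already met when the one before it is completed fails the run):
1. the spacer is on the rod, resting on the collar, and let go, with the leg still folded (distance between spacer and collar_top below 0.008 m and angle between the z axis of spacer and the z axis of rod_top, either way round below 0.2 rad and contact force between the arm and spacer below 0.1 N and value of joint leg below 1 rad), for 0.1 s.
2. the leg is fully down at the rear (value of joint leg above 2.6 rad), for 0.2 s.
At the end, for the whole second after the job is handed in: Fingers hold the rod (0.7 N or more) within 0.05 rad of upright; leg down (2.6 rad or more); spacer on the collar, its underside centre within 8 mm of the collar's top centre, square to the rod within 0.2 rad and at rest; the robot touches neither leg nor spacer (value of joint rod below 0.05 rad and value of joint leg above 2.6 rad and contact force between the fingers and rod above 0.7 N and contact force between the arm and leg below 0.2 N and contact force between the arm and spacer below 0.2 N and distance between spacer and collar_top below 0.008 m and angle between the z axis of spacer and the z axis of rod_top, either way round below 0.2 rad and linear speed of spacer below 0.03 m/s); the arm keeps its last pose, push and grip.
It fails at once if the tape roll, the beaker or the vial is shifted by more than 20 mm (distance of any of tape, beaker, vial from where it was at the start of the episode above 0.02 m).
It also fails if it takes over 64 s, if anything falls off the work surface, if the arm or the gripper's body presses on something with over 40 N, if the wrist force passes 120 N, or if a joint passes its speed limit or range.

ROBOT

A 7-joint arm with a two-finger parallel gripper is mounted at the origin on a cart in front of the work surface, level with it; the furniture and walls round the work are solid. World frame = base frame: x ahead of the robot, y to its left, z up, the work surface at z = 0. Lengths are in m, angles in rad, forces in N, time in s.
With the tool pointing down it reaches from about 0.35 to 0.9 m from the base axis. Payload 8.1 kg.
Tool frame: the origin (TCP) lies at the centre of the arm's flange, where the gripper is bolted on; the fingertips stand 178 mm ahead of it and the grasp point (between the pads) lies 159 mm ahead of it; z points along the fingers, y is the line along which they close (so a half turn about z gives the same grasp; the last joint's range is limited). The gripper opens to 92 mm and grips with 3 to 60 N. Pads are 19 mm wide; open, the fingers measure 130 mm over their backs; the gripper's body (75 mm by 190 mm) begins 47 mm behind the grasp point.
Start: joints at [1.051, 0.434, 0.025, 1.573, -0.012, 1.134, -0.075], TCP at [0.253, -0.572, 0.405] pointing down, gripper open.
Joint ranges: [-2.62, 2.62], [-0.44, 2.09], [-1.27, 1.32], [0.08, 2.57], [-1.32, 4.46], [0.12, 2], [-2.74, 2.74]. Speed limits (rad/s): [2.22, 2.22, 3.01, 3.01, 3.14, 3.14, 3.14].

INTERFACE

Orientations are given as a rotation vector (axis times angle).
In Python, from cell import arm gives the robot as it stands. The module is installed in compiled form; this text tells all that it offers.
- The arm moves only by the shell command python3 -m inch 'ROWS' [FORCE]. ROWS is text: rows parted by semicolons, each of 5 numbers parted by spaces: the shift along the tool's x, y, z in m, then the turn about the tool's z in rad, then the finger opening in m, from 0 to 0.0918. In form: x y z roll fingers; .... A call has 1 to 5 rows; each row is the pose to reach, as a shift and turn from the pose commanded when the call began, along the tool's axes at that moment; what a row does not reach only later rows make up. A row lasts 1/10 s, in which the tool goes at most 50 mm and 8.59 degrees, less where a joint would pass 70% of its speed; a pose out of reach is approached as far as the arm can. A call with a gripper value outside its range is refused whole. The fingers move at their own pace and stop on an object; FORCE is the grip in N (left out, the last holds). Time passes only in rows, so rows that repeat a pose let the fingers close. It gives the time, the measured TCP pose, the force, the opening and the grip force at its end, in the units of the state.
- arm.observe(): the state, without advancing time (a new reading comes with each control period).
- arm.get_image(name): name is "side" or "top" or "wrist"; returns the picture (420x560x3 uint8, red, green, blue); there is no depth.
- arm.get_calibration(name): a dict with "intrinsics" (3x3 intrinsics, pixels), "pose" (4x4, takes a point from camera to world coordinates). Camera axes: x right, y up, looking along -z (the intrinsics and any distortion apply to the point x, -y, -z); pixel columns grow to the right and rows downward; lengths in m; the calibration is good to about 2 mm. A picture is of the moment at which its call begins: read the wrist's pose just before it. get_calibration takes no time and is no camera call; for the wrist camera it gives the pose at the moment of the call.
- arm.sign_off(): hands the job in; it is judged then, once.
Trained networks look in the newest picture that a camera, given by its name, has taken for a name from the list of things; names that differ only in an ending like _2 or _b are one class to them, and where a whole thing is asked for, a point or a joint stands for the part that bears it (a point fixed in the world has none). Each returns a list of dicts, best first, with "conf" (0 to 1); they miss things now and then, are a little off and sometimes report something else, mostly with a low value. They report only what shows in the picture. A call takes as long as a camera call. They do not tell look-alikes from the thing itself.
- arm.look_for(camera, query): "point" ([row, column] in pixels, amid what is visible of it).
- arm.silhouettes(camera, query): "region" (420x560 bool, what is visible of it) and "point" ([row, column] in pixels, amid what is visible of it).
- arm.place_of(camera, query): "point" ([row, column] in pixels: a listed point, or the origin of a listed thing).
The state is a dict: "clock": time; "joints": joint angles; "dq": joint speeds; "joint_efforts": joint torques, N m; "position": TCP position; "ee_rot": TCP orientation; "force": force on the tool from outside, world axes, zero at the start; "ft_torque": the same for the moment, N m; "width": opening from 0.0 (shut) to 1.0 (fully open); "gripper_force": force on a finger pad.
Only numpy, scipy, OpenCV 4.12 (cv2) and the standard library are available. Lean on these libraries where they do the work, as an engineer would, in place of code of your own. Each camera call takes 0.05 s, during which the arm holds its last target. There are 200 camera calls.

## Working session

There is one attempt and no reset: what is moved stays moved. The work goes in short steps, Python scripts to look and compute and a shell command to move; the robot and the scene stay as the last step left them, time stands still between calls to the robot, and variables do not carry over. Pictures are saved under pics/ and viewed, at most 15 in all, crops included, and the job is handed in when it is done.

```bash
mkdir -p pics; cat > h.py <<'E'
import numpy as np,cv2
from cell import arm
from scipy.spatial.transform import Rotation as R
def ray(c,rc,cal=None):
    cal=cal or arm.get_calibration(c);K=np.array(cal["intrinsics"]);T=np.array(cal["pose"])
    d=np.linalg.inv(K)@[rc[1],rc[0],1];d=T[:3,:3]@[d[0],-d[1],-d[2]]
    return T[:3,3],d/np.linalg.norm(d)
def atz(c,rc,z,cal=None):
    o,d=ray(c,rc,cal);return o+d*(z-o[2])/d[2]
def proj(c,p,cal=None):
    cal=cal or arm.get_calibration(c);K=np.array(cal["intrinsics"]);T=np.array(cal["pose"])
    q=T[:3,:3].T@(np.array(p)-T[:3,3]);q=K@[q[0],-q[1],-q[2]];return (q[:2]/q[2])[::-1]
def tri(obs):
    A=0;b=0
    for c,rc in obs:
        o,d=ray(c,rc);M=np.eye(3)-np.outer(d,d);A=A+M;b=b+M@o
    return np.linalg.solve(A,b)
def shift(target,off=0.159):
    "tool-axis shift to bring grasp point to target"
    s=arm.observe();Rm=R.from_rotvec(s["ee_rot"]).as_matrix()
    return Rm.T@(np.array(target)-np.array(s["position"])-Rm[:,2]*off)
def save(c,n):
    cv2.imwrite(f"pics/{n}.png",arm.get_image(c)[:,:,::-1])
E
cat > a.py <<'E'
from h import *
np.set_printoptions(precision=3,suppress=True)
save("top","top0");save("side","side0")
for c in ["top","side"]:
    print(c,np.array(arm.get_calibration(c)["pose"])[:3,3])
    for q in ["spacer","rod_top","collar_top","leg_foot","stand","tape","beaker","vial"]:
        print(q,[(np.round(r["point"]).tolist(),round(r["conf"],2),atz(c,r["point"],{"rod_top":.235,"collar_top":.175,"leg_foot":.18}.get(q,0))[:2]) for r in arm.place_of(c,q)[:4]])
s=arm.observe();print(s["clock"],s["position"],R.from_rotvec(s["ee_rot"]).as_matrix())
E
python3 a.py; cd pics; python3 -c "
import cv2,numpy as np
cv2.imwrite('both.png',cv2.resize(np.vstack([cv2.imread('top0.png'),cv2.imread('side0.png')]),(400,600)))"
```

```text
top [0.384 0.062 1.457]
spacer [([240.0, 228.0], 0.64, array([0.527, 0.237])), ([231.0, 279.0], 0.47, array([0.553, 0.081])), ([222.0, 207.0], 0.46, array([0.58 , 0.301])), ([192.0, 205.0], 0.46, array([0.672, 0.31 ]))]
rod_top [([223.0, 276.0], 0.89, array([0.546, 0.087])), ([257.0, 191.0], 0.7, array([0.459, 0.3  ]))]
collar_top [([224.0, 277.0], 0.69, array([0.551, 0.084]))]
leg_foot [([254.0, 301.0], 0.74, array([0.47 , 0.022])), ([253.0, 360.0], 0.15, array([ 0.473, -0.135]))]
stand [([231.0, 280.0], 0.63, array([0.553, 0.079]))]
tape [([259.0, 193.0], 0.68, array([0.47, 0.34])), ([225.0, 278.0], 0.59, array([0.571, 0.087])), ([222.0, 276.0], 0.41, array([0.581, 0.092]))]
beaker [([257.0, 358.0], 0.56, array([ 0.475, -0.155])), ([259.0, 192.0], 0.37, array([0.467, 0.344]))]
vial [([171.0, 216.0], 0.39, array([0.74 , 0.277]))]
side [0.32  0.93  0.773]
spacer [([325.0, 252.0], 0.93, array([0.591, 0.305])), ([319.0, 217.0], 0.56, array([0.669, 0.313])), ([306.0, 290.0], 0.55, array([0.53 , 0.228]))]
rod_top [([182.0, 302.0], 0.92, array([0.551, 0.083]))]
collar_top [([204.0, 301.0], 0.85, array([0.551, 0.08 ])), ([260.0, 299.0], 0.45, array([0.502, 0.267])), ([324.0, 254.0], 0.36, array([0.527, 0.444]))]
leg_foot [([195.0, 340.0], 0.84, array([0.475, 0.024]))]
stand [([260.0, 297.0], 0.85, array([0.56 , 0.074]))]
tape [([352.0, 297.0], 0.65, array([0.48 , 0.343]))]
beaker [([215.0, 350.0], 0.76, array([ 0.472, -0.156]))]
vial []
0.9 [ 0.253 -0.571  0.405] [[ 0.914  0.405  0.   ]
 [ 0.405 -0.914 -0.   ]
 [ 0.     0.    -1.   ]]
```

View pics/top0.png

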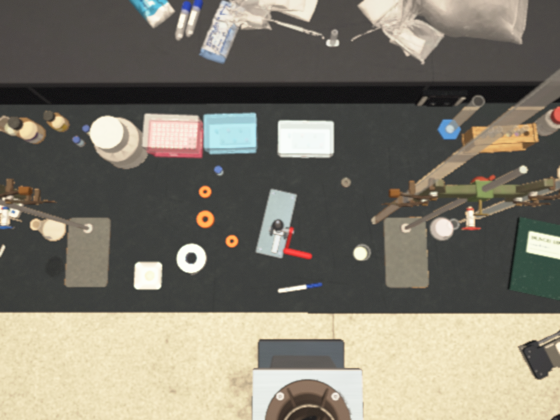

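View pics/side0.png

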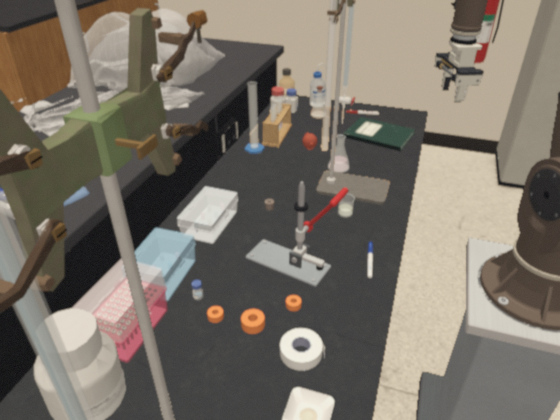

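Looking at the pictures, orange rings in the top image are at (240,231) small, (219,205) biggest and (191,205) small. In the side image the same rings are at (303,293), (320,253) and (314,215). The white tape at (258,191) is also ring-shaped, so it could be confused with the spacer. I choose (219,205) top / (320,253) side. The rod stands at top (228,278), with the red foot at (254,300). I'll confirm in one crop.

```bash
cat > b.py <<'E'
from h import *
np.set_printoptions(precision=4,suppress=True)
t=cv2.imread("pics/top0.png")[175:275,180:320];s=cv2.imread("pics/side0.png")[170:350,190:370]
cv2.imwrite("pics/crop.png",np.hstack([cv2.resize(t,(504,360),interpolation=2),cv2.resize(s,(290,360))]))
for c in ["top","side"]:
    for q in ["spacer","rod"]:
        for r in arm.silhouettes(c,q)[:4]:
            m=np.argwhere(r["region"]);print(c,q,round(r["conf"],2),np.round(r["point"]),len(m),m.min(0),m.max(0),m.mean(0), atz(c,m.mean(0),.015)[:2])
P={q:[arm.place_of(c,q)[0]["point"] for c in ("top","side")] for q in("rod_top","collar_top","leg_foot")}
for q in P: print(q,tri(list(zip(("top","side"),P[q]))))
for p in ("beaker","tape"):print(p,tri([(c,arm.place_of(c,p)[0]["point"]) for c in("top","side")]))
E
python3 b.py
```

```text
top spacer 0.76 [218. 207.] 214 [211 197] [227 214] [219.243  205.0607] [0.587 0.305]
top spacer 0.63 [238. 286.] 465 [220 273] [257 310] [239.3247 285.9613] [0.5263 0.0613]
top spacer 0.59 [189. 208.] 71 [187 200] [196 210] [191.6056 205.1268] [0.6718 0.307 ]
top spacer 0.55 [243. 230.] 109 [236 226] [246 237] [241.1101 231.7248] [0.5209 0.2235]
top rod 0.74 [238. 290.] 491 [220 273] [258 311] [240.1365 286.947 ] [0.5239 0.0583]
side spacer 0.74 [315. 221.] 202 [307 207] [322 223] [314.4752 214.7921] [0.6717 0.3148]
side spacer 0.69 [303. 290.] 209 [296 286] [311 301] [303.067  293.2153] [0.5217 0.2313]
side spacer 0.66 [321. 252.] 471 [310 241] [334 264] [321.8535 252.552 ] [0.5875 0.3093]
side rod 0.59 [222. 303.] 1212 [182 294] [271 347] [224.8218 310.1147] [ 0.5622 -0.0582]
rod_top [0.5477 0.0874 0.2376]
collar_top [0.5501 0.0844 0.1784]
leg_foot [0.4728 0.022  0.1786]
beaker [ 0.4733 -0.1552  0.0007]
tape [ 0.4746  0.3413 -0.001 ]
```

View pics/crop.png

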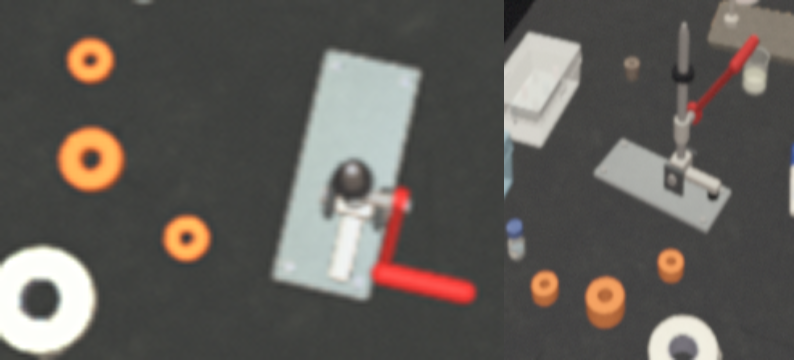

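The crop confirms it: the middle ring at crop (90,158) is clearly the largest, and its bore is open. It sits at (0.587, 0.305). The rod is at (0.549, 0.086), the stand yaw is about -0.21, and the leg is folded to the front right. Next I move over in an arc, staying clear of the tall posts.

```bash
python3 -m inch '0.032 -0.038 -0.02 0 0.09; 0.064 -0.076 -0.04 0 0.09; 0.096 -0.114 -0.05 0 0.09; 0.128 -0.152 -0.05 0 0.09; 0.16 -0.19 -0.05 0 0.09' 15; python3 -m inch '0.032 -0.038 0 0 0.09; 0.064 -0.076 0 0 0.09; 0.096 -0.114 0 0 0.09; 0.128 -0.152 0 0 0.09; 0.16 -0.19 0 0 0.09'; python3 -m inch '0.032 -0.038 0 0.13 0.09; 0.064 -0.076 0 0.26 0.09; 0.064 -0.09 0 0.39 0.09; 0.064 -0.09 0 0.52 0.09; 0.064 -0.09 0 0.626 0.09'; python3 -c "
from h import *
print(shift([0.587,0.305,0.15]),shift([.45,.28,.2]),R.from_rotvec(arm.observe()['ee_rot']).as_matrix())"
```

```text
clock: 2.1
position: [0.3207, -0.3377, 0.4554]
ee_rot: [3.072, 0.649, 0.001]
force: [1.2, 0.2, 0.1]
width: 0.981
gripper_force: 0.0
clock: 2.6
position: [0.3899, -0.0991, 0.4551]
ee_rot: [3.073, 0.649, 0.001]
force: [1.2, 0.3, 0.4]
width: 0.985
gripper_force: 0.0
clock: 3.1
position: [0.4119, 0.0083, 0.4548]
ee_rot: [3.124, -0.333, 0.001]
force: [0.4, -0.8, 1.1]
width: 0.982
gripper_force: 0.0
[ 0.10849356 -0.32694475  0.14589865] [-0.02013951 -0.27362894  0.09584912] [[ 9.77530056e-01 -2.10795760e-01  3.70748308e-04]
 [-2.10795756e-01 -9.77530126e-01 -4.99970475e-05]
 [ 3.72956806e-04 -2.92785532e-05 -9.99999930e-01]]
```

```bash
python3 -m inch '0 -0.048 0 0 0.09; 0.01 -0.096 0 0 0.09; 0.03 -0.14 0 0 0.09; 0.05 -0.18 0.01 0 0.09; 0.07 -0.22 0.03 0 0.09'; python3 -m inch '0.02 -0.04 0.03 0 0.09; 0.035 -0.08 0.06 0 0.09; 0.04 -0.105 0.09 0 0.09; 0.04 -0.105 0.11 0 0.09; 0.04 -0.105 0.11 0 0.09'; cat > c.py <<'E'
from h import *
save("wrist","w1")
cal=arm.get_calibration("wrist")
for r in arm.silhouettes("wrist","spacer")[:4]:
    m=np.argwhere(r["region"]);print(round(r["conf"],2),len(m),m.min(0),m.max(0),atz("wrist",(m.min(0)+m.max(0))/2,.024,cal))
print(shift([.587,.305,.022]))
E
python3 c.py
```

```text
clock: 3.6
position: [0.5276, 0.2096, 0.4257]
ee_rot: [-3.123, 0.329, -0.005]
force: [1.4, -0.8, 0.9]
width: 0.98
gripper_force: 0.0
clock: 4.1
position: [0.5862, 0.3023, 0.3109]
ee_rot: [3.121, -0.326, -0.008]
force: [0.1, -1.6, -0.3]
width: 0.978
gripper_force: 0.0
0.9 2060 [173 252] [227 304] [0.59174739 0.3033505  0.024     ]
0.69 1172 [ 88 234] [128 273] [0.67523603 0.30688163 0.024     ]
0.62 383 [227 351] [256 384] [0.53393965 0.22792821 0.024     ]
[-0.00088312 -0.00335771  0.13399079]
```

View pics/w1.png

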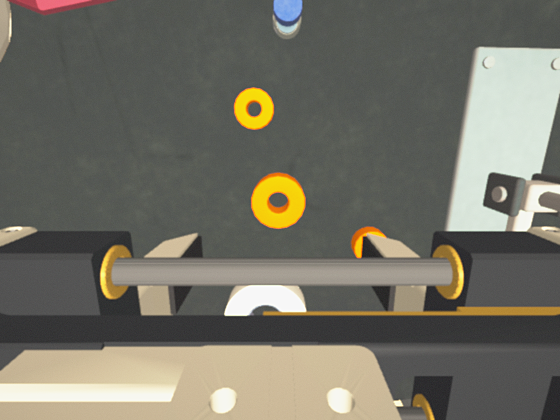

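The wrist picture shows the big ring at (200,278) centred between the fingers, with the small rings at (108,254) and (242,368) clear of the finger paths. I go down onto it.

```bash
python3 -m inch '0.002 -0.002 0.04 0 0.09; 0.002 -0.002 0.08 0 0.09; 0.002 -0.002 0.115 0 0.09; 0.002 -0.002 0.133 0 0.09; 0.002 -0.002 0.133 0 0.09'; python3 -m inch '0 0 0 0 0.03; 0 0 0 0 0.03; 0 0 0 0 0.03; 0 0 0 0 0.03; 0 0 0 0 0.03' 15
```

```text
clock: 4.7
position: [0.5894, 0.3024, 0.181]
ee_rot: [3.122, -0.33, -0.002]
force: [0.5, -0.1, -0.2]
width: 0.984
gripper_force: 0.0
clock: 5.2
position: [0.5897, 0.3037, 0.1824]
ee_rot: [-3.124, 0.328, -0.001]
force: [-0.7, -0.0, -0.2]
width: 0.599
gripper_force: 0.0
```

```bash
python3 -m inch '0 0 0 0 0.03; 0 0 0 0 0.03; 0 0 0 0 0.03'; python3 -m inch '0 0 -0.04 0 0.03; 0 0 -0.08 0 0.03; 0 0 -0.13 0 0.03; 0 0 -0.18 0 0.03; 0 0 -0.22 0 0.03';python3 -m inch '0 0 -0.025 0 0.03;0 0 -0.025 0 0.03'
```

```text
clock: 5.5
position: [0.5896, 0.3038, 0.182]
ee_rot: [-3.124, 0.328, -0.0]
force: [-1.2, -0.4, 5.3]
width: 0.532
gripper_force: 15.0
clock: 6.0
position: [0.5893, 0.3038, 0.4046]
ee_rot: [-3.123, 0.328, -0.002]
force: [1.0, 0.6, -0.2]
width: 0.536
gripper_force: 15.0
clock: 6.2
position: [0.5898, 0.3045, 0.4311]
ee_rot: [-3.12, 0.328, -0.008]
force: [0.3, 0.4, -1.0]
width: 0.533
gripper_force: 15.0
```

```bash
python3 -c "
from h import *
print(shift([0.549,0.0855,.27]))"; python3 -m inch '0 0.045 -0.01 0 0.03; 0.005 0.09 -0.015 0 0.03; 0.007 0.135 -0.015 0 0.03; 0.007 0.18 -0.015 0 0.03; 0.007 0.205 -0.015 0 0.03'; cat > d.py <<'E'
from h import *
np.set_printoptions(precision=4,suppress=True)
import sys
n=sys.argv[1]
save("side","s"+n);save("top","t"+n)
for q in("rod_top","collar_top","spacer"):
    for c in("top","side","wrist"):
        if c=="wrist" and q=="rod_top": save("wrist","w"+n)
        print(q,c,[(np.round(r["point"],1),round(r["conf"],2),atz(c,r["point"],{"rod_top":.235,"collar_top":.175,"spacer":.26}[q])[:2]) for r in arm.place_of(c,q)[:3]])
s=arm.observe();print(s["clock"],shift([0.549,0.0855,.27]))
E
python3 d.py 2; cd pics; python3 -c "
import cv2,numpy as np
w=cv2.resize(cv2.imread('w2.png'),(400,300));s=cv2.resize(cv2.imread('s2.png')[130:280,240:360],(400,500),interpolation=2)
w=cv2.copyMakeBorder(w,0,200,0,0,0);cv2.imwrite('m2.png',np.hstack([w,s]))"
```

```text
[0.00479079 0.22341558 0.00102976]
clock: 6.7
position: [0.553, 0.0974, 0.4401]
ee_rot: [3.121, -0.334, -0.003]
force: [0.0, 0.6, -0.6]
width: 0.531
gripper_force: 15.0
rod_top top []
rod_top side [(array([182.7, 304.2]), 0.73, array([0.5447, 0.0841]))]
rod_top wrist [(array([230.8, 308.7]), 0.59, array([0.553 , 0.0849]))]
collar_top top []
collar_top side [(array([204.4, 302.5]), 0.75, array([0.5478, 0.0811]))]
collar_top wrist [(array([209.6, 303.1]), 0.7, array([0.5517, 0.0847]))]
spacer top [(array([192.4, 205.6]), 0.63, array([0.6208, 0.2641])), (array([242.7, 229.3]), 0.57, array([0.4937, 0.202 ]))]
spacer side [(array([316. , 219.2]), 0.78, array([0.5507, 0.5144])), (array([304. , 294.8]), 0.57, array([0.4536, 0.4582])), (array([174. , 297.8]), 0.55, array([0.557 , 0.0935]))]
spacer wrist [(array([123.1, 114.6]), 0.81, array([0.6409, 0.1729])), (array([214. , 203.5]), 0.69, array([0.5839, 0.1408])), (array([251.6, 278.8]), 0.58, array([0.553 , 0.1042]))]
7.3 [-0.0011  0.0176  0.0125]
```

View pics/m2.png

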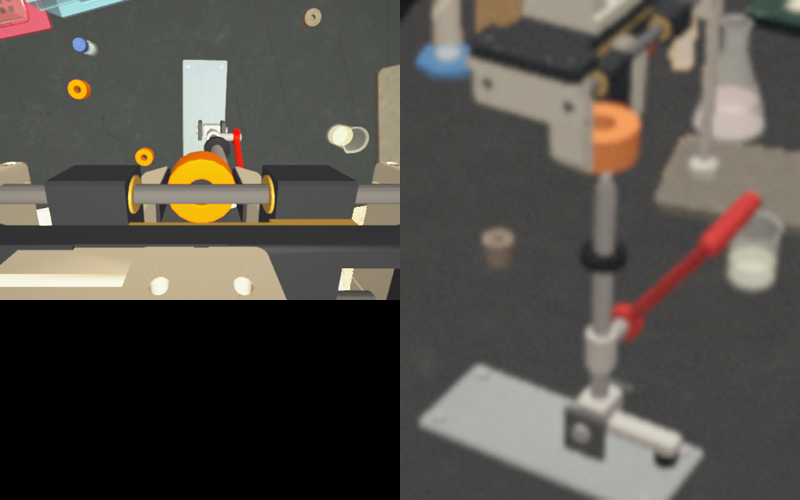

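The ring is held level at wrist (251,279). The rod is just ahead of it, with its top at side (183,304). I move over it and check alignment.

```bash
python3 -m inch '0.001 0.018 0 0 0.03; 0.001 0.018 0 0 0.03; 0.001 0.018 0 0 0.03'; python3 d.py 3; cd pics; python3 -c "
import cv2,numpy as np
w=cv2.resize(cv2.imread('w3.png')[190:330,190:370],(400,311),interpolation=2);s=cv2.resize(cv2.imread('s3.png')[150:230,270:340],(400,457),interpolation=2)
w=cv2.copyMakeBorder(w,0,146,0,0,0);cv2.imwrite('m3.png',np.hstack([w,s]))"
```

```text
clock: 7.6
position: [0.551, 0.084, 0.4417]
ee_rot: [-3.124, 0.329, -0.0]
force: [0.6, 0.6, -0.8]
width: 0.53
gripper_force: 15.0
rod_top top []
rod_top side [(array([179.4, 299.3]), 0.66, array([0.5588, 0.0742]))]
rod_top wrist [(array([253.7, 281. ]), 0.34, array([0.5382, 0.0874]))]
collar_top top []
collar_top side [(array([203.7, 301.8]), 0.89, array([0.5501, 0.0789])), (array([264.1, 294. ]), 0.34, array([0.5072, 0.2812]))]
collar_top wrist [(array([207.4, 285.1]), 0.92, array([0.5541, 0.0803]))]
spacer top [(array([191.2, 205.4]), 0.61, array([0.6239, 0.2647])), (array([240.7, 229.8]), 0.58, array([0.4987, 0.2009]))]
spacer side [(array([303.6, 291.7]), 0.79, array([0.4582, 0.4589])), (array([172.4, 301.2]), 0.76, array([0.552 , 0.0848])), (array([213.7, 344. ]), 0.63, array([0.4322, 0.2073]))]
spacer wrist [(array([214.4, 192.3]), 0.87, array([0.5822, 0.1285])), (array([122.1, 103. ]), 0.65, array([0.64  , 0.1601]))]
8.2 [-0.0022 -0.0011  0.0127]
```

View pics/m3.png

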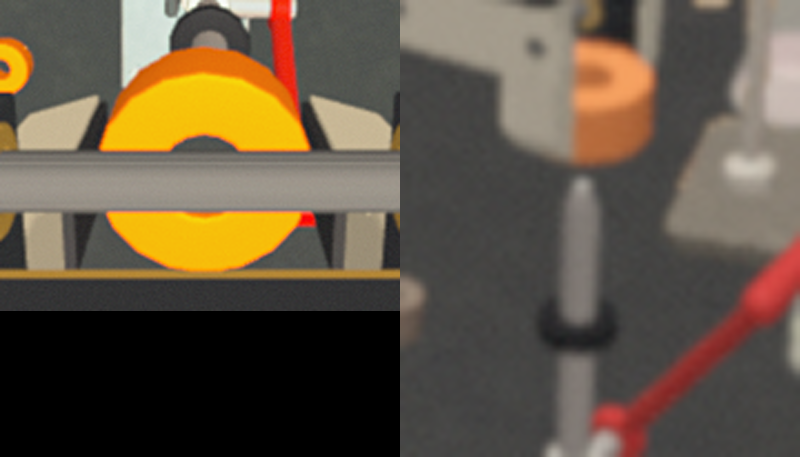

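```bash
cat > e.py <<'E'
from h import *
from scipy.optimize import least_squares
np.set_printoptions(precision=4,suppress=True)
W=arm.get_calibration("wrist");S=arm.get_calibration("side");a=np.linspace(0,2*np.pi,181)
print("cam",np.array(W["pose"])[:3,3],np.array(S["pose"])[:3,3])
def circ(cal,p,r,z):
    q=np.array([proj("",(p[0]+r*np.cos(t),p[1]+r*np.sin(t),z),cal) for t in a]);return q.min(0),q.max(0)
def ring(p):
    z=arm.observe()["position"][2]-.182
    mn,mx=circ(W,p,.025,z+.024);lo,_=circ(W,p,.025,z)
    s1=circ(S,p,.025,z+.024)[1][1]
    return np.array([mn[1]-235.9,mx[1]-329.5,mn[0]-222.9,lo[0]-211.2,s1-314.6])
def rod(p):
    mn,mx=circ(W,p,.016,.175);sm,sx=circ(S,p,.016,.175)
    c=proj("",(*p[:2],.175),W)
    return np.array([mn[1]-266.5,mx[1]-302.5,c[0]-207.4,sm[1]-294.5,sx[1]-307.8,proj("",(*p[:2],.235),S)[1]-301.7])
for f in(ring,rod):
    r=least_squares(f,[.55,.085]);print(f.__name__,r.x,r.fun)
s=arm.observe();print(s["position"])
E
python3 e.py
```

```text
cam [0.6158 0.0702 0.4217] [0.3198 0.9301 0.7731]
ring [0.5492 0.0837] [-2.8106  2.808   0.5939 -0.4236  0.0255]
rod [0.5533 0.0805] [-0.5052  0.9846  0.9398 -1.3085 -0.508  -0.8346]
[0.551  0.084  0.4417]
```

```bash
python3 -m inch '0.0045 0.0023 0 0 0.03; 0.0045 0.0023 0.012 0 0.03; 0.0045 0.0023 0.024 0 0.03; 0.0045 0.0023 0.032 0 0.03; 0.0045 0.0023 0.032 0 0.03'; python3 d.py 4; cd pics; python3 -c "
import cv2,numpy as np
w=cv2.resize(cv2.imread('w4.png')[190:330,190:370],(400,311),interpolation=2);s=cv2.resize(cv2.imread('s4.png')[150:230,270:340],(400,457),interpolation=2)
w=cv2.copyMakeBorder(w,0,146,0,0,0);cv2.imwrite('m4.png',np.hstack([w,s]))"
```

```text
clock: 8.7
position: [0.5544, 0.0805, 0.4077]
ee_rot: [3.124, -0.328, -0.005]
force: [-0.1, 0.3, -0.3]
width: 0.533
gripper_force: 15.0
rod_top top []
rod_top side []
rod_top wrist [(array([260.1, 278.2]), 0.72, array([0.5521, 0.0833]))]
collar_top top []
collar_top side [(array([205.7, 299.6]), 0.95, array([0.5526, 0.0881]))]
collar_top wrist []
spacer top [(array([193.2, 203.7]), 0.54, array([0.6188, 0.2689])), (array([239.5, 230.2]), 0.52, array([0.5016, 0.1999]))]
spacer side [(array([317.1, 217.4]), 0.72, array([0.5523, 0.5171])), (array([183.3, 300.5]), 0.6, array([0.5409, 0.1281])), (array([305.1, 291.9]), 0.58, array([0.4571, 0.4617]))]
spacer wrist [(array([252. , 281.9]), 0.85, array([0.5666, 0.078 ])), (array([226.7, 182.1]), 0.82, array([0.5882, 0.12  ])), (array([127.6,  88.2]), 0.56, array([0.6384, 0.146 ]))]
9.3 [-0.0068 -0.0035 -0.0192]
```

View pics/m4.png

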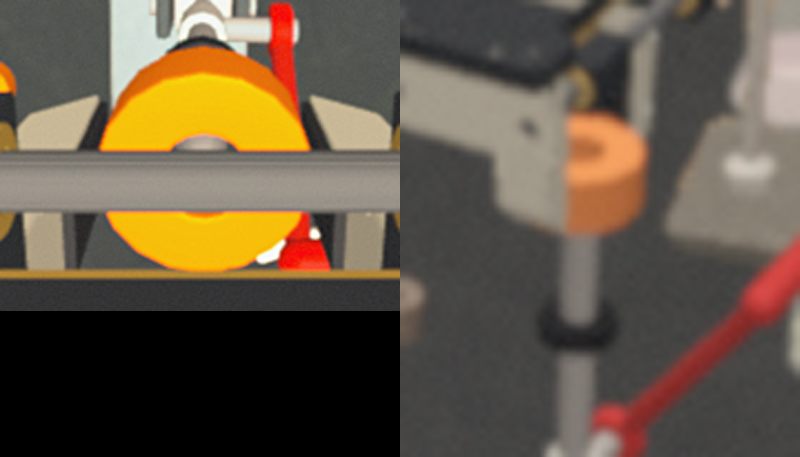

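The rod is inside the bore: steel shows through it at wrist crop (205,145) and there is no contact force. I nudge 1.5 mm rearward and go down.

```bash
python3 -m inch '0.0015 0 0.008 0 0.03; 0.0015 0 0.018 0 0.03; 0.0015 0 0.028 0 0.03; 0.0015 0 0.038 0 0.03; 0.0015 0 0.042 0 0.03'; python3 -m inch '0 0 0.004 0 0.03; 0 0 0.006 0 0.03;0 0 0.006 0 0.03'
```

```text
clock: 9.8
position: [0.5559, 0.0803, 0.366]
ee_rot: [3.124, -0.328, -0.004]
force: [-1.2, 0.7, 1.1]
width: 0.533
gripper_force: 15.0
clock: 10.1
position: [0.5563, 0.0805, 0.3614]
ee_rot: [3.124, -0.328, -0.001]
force: [-2.6, 0.7, -2.1]
width: 0.528
gripper_force: 15.0
```

```bash
python3 -m inch '-0.0015 0 0.002 0 0.03; -0.0015 0 0.003 0 0.03; -0.0015 0 0.003 0 0.03'; python3 -m inch '-0.0015 0 0 0 0.09; -0.0015 0 0 0 0.09; -0.0015 0 0 0 0.09; -0.0015 0 0 0 0.09; -0.0015 0 0 0 0.09'; python3 d.py 5; cd pics; python3 -c "
import cv2,numpy as np
w=cv2.resize(cv2.imread('w5.png')[190:330,190:370],(400,311),interpolation=2);s=cv2.resize(cv2.imread('s5.png')[150:230,270:340],(400,457),interpolation=2)
w=cv2.copyMakeBorder(w,0,146,0,0,0);cv2.imwrite('m5.png',np.hstack([w,s]))"
```

```text
clock: 10.4
position: [0.5548, 0.0808, 0.3588]
ee_rot: [-3.124, 0.328, -0.0]
force: [-0.8, 1.3, -0.5]
width: 0.529
gripper_force: 15.0
clock: 10.9
position: [0.5535, 0.081, 0.3587]
ee_rot: [3.124, -0.328, 0.0]
force: [-0.0, 0.0, 0.1]
width: 0.917
gripper_force: 0.0
rod_top top []
rod_top side [(array([180.3, 304. ]), 0.95, array([0.5479, 0.0746]))]
rod_top wrist [(array([309.2, 278.6]), 0.74, array([0.5525, 0.0823])), (array([192.6, 279.4]), 0.61, array([0.598 , 0.0723]))]
collar_top top []
collar_top side [(array([203.1, 302.3]), 0.59, array([0.5497, 0.0762]))]
collar_top wrist [(array([251.3, 280.9]), 0.82, array([0.5518, 0.0817]))]
spacer top [(array([194.6, 206.7]), 0.55, array([0.6152, 0.2612])), (array([241.5, 229.3]), 0.53, array([0.4967, 0.2021]))]
spacer side [(array([316.8, 216.7]), 0.76, array([0.5535, 0.5169])), (array([305.5, 291.8]), 0.59, array([0.457 , 0.4625])), (array([200.9, 298.8]), 0.57, array([0.5257, 0.1922]))]
spacer wrist [(array([252.5, 279.8]), 0.97, array([0.586 , 0.0746])), (array([124.9,  57.6]), 0.8, array([0.6318, 0.1226])), (array([239.8, 167.1]), 0.72, array([0.5963, 0.1046]))]
11.5 [-0.0052 -0.0035 -0.0703]
```

View pics/m5.png

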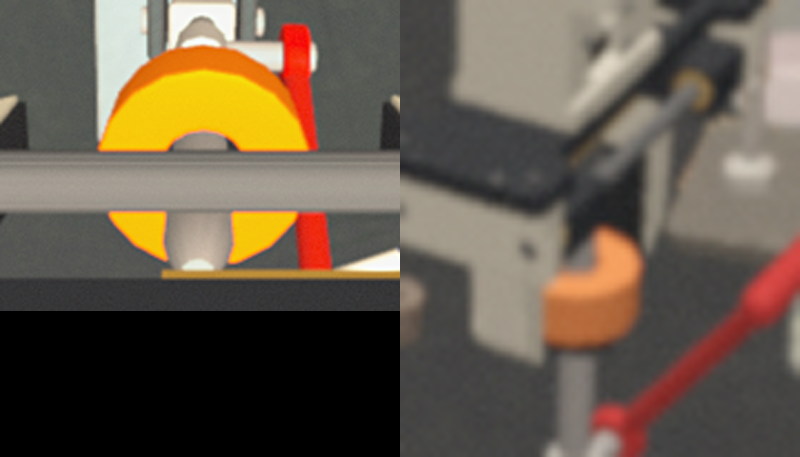

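The spacer rests on the collar at side crop (590,290), fingers open and nothing touching. I retreat upward before the leg work.

```bash
python3 -m inch '0 0 -0.02 0 0.09; 0 0 -0.05 0 0.09; 0 0 -0.09 0 0.09; -0.03 0 -0.1 0 0.05; -0.07 0 -0.1 0 0'; python3 -c "
from h import *
print(arm.observe()['joints'], shift([.434,.0304,.3]))"
```

```text
clock: 12.0
position: [0.4857, 0.0957, 0.4605]
ee_rot: [-3.122, 0.33, -0.006]
force: [0.2, 0.3, -0.0]
width: 0.856
gripper_force: 0.0
[ 0.14036716  0.22496642 -0.53310129  1.76442522  0.12301056  1.18102181
 -2.20977844] [-0.03741282  0.07499843  0.0012058 ]
```

```bash
python3 -m inch '-0.02 0.02 0 -0.14 0; -0.037 0.045 0 -0.28 0; -0.037 0.075 0 -0.42 0; -0.037 0.075 0 -0.56 0; -0.037 0.075 0 -0.7 0'; python3 -m inch '0 0 0 -0.14 0; 0 0 0 -0.28 0; 0 0 0 -0.42 0; 0 0 0 -0.56 0; 0 0 0 -0.7 0';python3 -m inch '0 0 0 -0.14 0; 0 0 0 -0.17 0; 0 0 0 -0.17 0';  python3 -c "
from h import *
s=arm.observe()
print(s['joints'],R.from_rotvec(s['ee_rot']).as_matrix(), shift([.434,.0304,.189]))
for c in('side','wrist'):
  arm.get_image(c)
  print([(r['point'],r['conf'],atz(c,r['point'],.18)) for r in arm.place_of(c,'leg_foot')[:2]])"
```

```text
clock: 12.5
position: [0.4328, 0.029, 0.459]
ee_rot: [3.045, 0.769, 0.001]
force: [0.2, 0.2, 0.4]
width: 0.419
gripper_force: 0.0
clock: 13.0
position: [0.4331, 0.03, 0.4588]
ee_rot: [2.596, 1.769, 0.0]
force: [0.7, -0.6, -0.3]
width: 0.011
gripper_force: 0.0
clock: 13.3
position: [0.4331, 0.0299, 0.4587]
ee_rot: [2.444, 1.973, -0.0]
force: [0.9, -0.2, 0.4]
width: 0.003
gripper_force: 0.0
[ 0.41751133  0.13369642 -0.6692538   1.88163944  0.09057595  1.15633009
 -0.49649573] [[ 2.10958160e-01  9.77495090e-01  6.46024073e-05]
 [ 9.77495090e-01 -2.10958155e-01 -8.22059659e-05]
 [-6.67275234e-05  8.04905553e-05 -9.99999995e-01]] [0.00073376 0.00069643 0.11072522]
[([194.6, 338.5], 0.85, array([0.47770958, 0.02338098, 0.18      ]))]
[([210.8, 324.2], 0.83, array([0.47063225, 0.01879   , 0.18      ])), ([122.5, 355.0], 0.45, array([0.50917866, 0.08844738, 0.18      ]))]
```

```bash
python3 -m inch '0 0 0.04 0 0; 0 0 0.08 0 0; 0 0 0.11 0 0; 0 0 0.11 0 0; 0 0.012 0.11 0 0'; python3 -m inch '0 0.012 0 0 0; 0 0.024 0 0 0; 0 0.036 0 0 0; 0 0.048 0 0 0; 0 0.06 0 0 0'
```

```text
clock: 14.0
position: [0.4446, 0.0278, 0.3492]
ee_rot: [-2.441, -1.977, 0.002]
force: [1.1, 0.3, 0.9]
width: 0.005
gripper_force: 0.0
clock: 14.5
position: [0.5051, 0.0145, 0.3498]
ee_rot: [2.442, 1.975, 0.002]
force: [-1.9, -0.0, 0.7]
width: 0.007
gripper_force: 0.7
```

```bash
python3 -c "
from h import *
save('side','s6')
print([(r['point'],r['conf']) for r in arm.place_of('side','leg_foot')[:2]])
i=cv2.imread('pics/s6.png')[130:290,230:390];cv2.imwrite('pics/m6.png',cv2.resize(i,(560,560),interpolation=2))"
```

```text
[([183.2, 321.2], 0.62)]
```

View pics/m6.png

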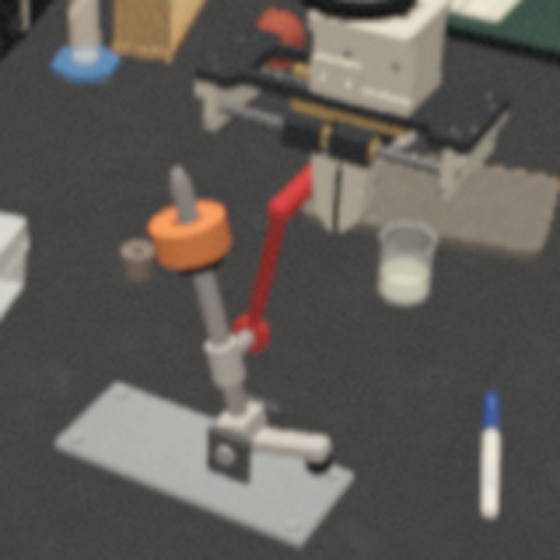

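As expected, the rod has tipped back under the push, with the leg rising and the spacer still seated. I keep pushing over centre.

```bash
python3 -m inch '0 0.012 0 0 0; 0 0.024 0 0 0; 0 0.036 0 0 0; 0 0.048 0 0 0; 0 0.06 0 0 0';python3 -m inch '0 0.012 0 0 0; 0 0.02 0 0 0; 0 0.02 0 0 0; 0 0.02 0 0 0; 0 0.02 0 0 0'; python3 -c "
from h import *
save('side','s7')
print([(r['point'],r['conf']) for r in arm.place_of('side','leg_foot')[:2]])
i=cv2.imread('pics/s7.png')[130:290,230:390];cv2.imwrite('pics/m7.png',cv2.resize(i,(560,560),interpolation=2))"
```

```text
clock: 15.1
position: [0.5635, 0.0021, 0.3486]
ee_rot: [2.442, 1.976, 0.0]
force: [0.7, -0.8, 0.1]
width: 0.004
gripper_force: 0.0
clock: 15.6
position: [0.5814, -0.0016, 0.3487]
ee_rot: [-2.442, -1.977, 0.001]
force: [0.1, -0.3, -0.2]
width: 0.007
gripper_force: 0.0
[([233.0, 278.1], 0.78)]
```

View pics/m7.png

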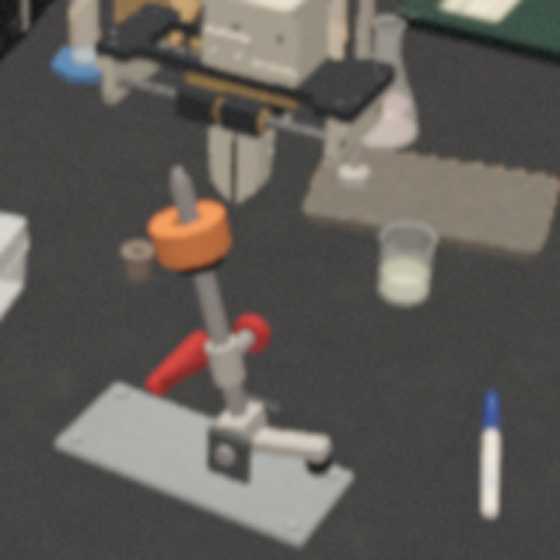

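The leg is down at the rear with its foot at side (233,278). The rod is tipped back and the spacer is still on the collar. Next I go up, open the fingers and move over the tipped rod.

```bash
python3 -m inch '0 0 -0.045 0 0.09; 0 -0.01 -0.09 0 0.09; 0.025 -0.024 -0.09 0 0.09; 0.05 -0.024 -0.09 0 0.09; 0.075 -0.024 -0.09 0 0.09'; python3 -m inch '0 0 0 0 0.0918; 0 0 0 0 0.0918;0 0 0 0 0.0918; 0 0 0 0 0.0918'; python3 -c "
from h import *
for c in('side','wrist'):
  save(c,'8'+c)
  print([(r['point'],r['conf'],atz(c,r['point'],.2276)) for r in arm.place_of(c,'rod_top')[:2]])
O=np.array([.5525,.0815]);ex=np.array([.977,-.211])
p=[*(O+ex*.055),.2276];print('expected top',p,proj('side',p),proj('wrist',p),shift([*(O+ex*.022),.221]))
a=cv2.imread('pics/8wrist.png');b=cv2.resize(cv2.imread('pics/8side.png')[130:250,250:350],(350,420))
cv2.imwrite('pics/m8.png',cv2.resize(np.hstack([a,b]),None,fx=.85,fy=.85))"
```

```text
clock: 16.2
position: [0.5735, 0.0773, 0.4396]
ee_rot: [2.442, 1.975, 0.001]
force: [0.6, -0.4, 0.3]
width: 0.392
gripper_force: 0.0
clock: 16.6
position: [0.574, 0.0754, 0.4386]
ee_rot: [2.443, 1.974, -0.001]
force: [-0.6, -0.5, 0.5]
width: 0.736
gripper_force: 0.0
[([178.0, 284.2], 0.7, array([0.59605218, 0.06718503, 0.2276    ]))]
[([231.1, 325.5], 0.81, array([0.60381454, 0.07040226, 0.2276    ]))]
expected top [np.float64(0.606235), np.float64(0.069895), 0.2276] [177.8606121  279.52133678] [231.08470347 329.16847996] [ 0.0008845  -0.00022655  0.05867387]
```

View pics/m8.png

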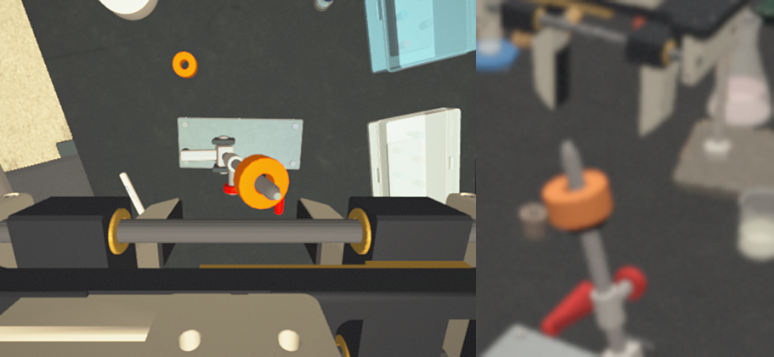

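Rod top (wrist (231,325)) lies between the opening fingers, 51 mm behind upright as expected. I go down around it.

```bash
python3 -m inch '0 0.008 0 0 0.0918; 0 0.008 0 0 0.0918;0 0.008 0.025 0 0.0918; 0 0.008 0.045 0 0.0918; 0 0.008 0.0565 0 0.0918' 8; python3 -m inch '0 0 0 0 0.0918; 0 -0.007 0 0 0.0918;0 -0.014 0 0 0.0918; 0 -0.021 0 0 0.0918; 0 -0.028 0 0 0.0918'; python3 -m inch '0 0 0 0 0.04; 0 0 0 0 0; 0 0 0 0 0; 0 0 0 0 0; 0 0 0 0 0'; python3 -m inch '0 0 0 0 0; 0 0 0 0 0; 0 0 0 0 0; 0 0 0 0 0; 0 0 0 0 0'; python3 -c "
from h import *
for c in('side','wrist'):
  save(c,'9'+c)
  print([(r['point'],r['conf'],atz(c,r['point'],.235)) for r in arm.place_of(c,'rod_top')[:2]])
print(shift([.5545,.081,.223]))
a=cv2.imread('pics/9wrist.png');b=cv2.resize(cv2.imread('pics/9side.png')[130:270,260:340],(240,420))
cv2.imwrite('pics/m9.png',np.hstack([a,b]))"
```

```text
clock: 17.3
position: [0.5817, 0.0746, 0.3806]
ee_rot: [-2.442, -1.975, 0.003]
force: [0.1, 0.2, 0.5]
width: 0.998
gripper_force: 0.0
clock: 17.8
position: [0.5541, 0.081, 0.3832]
ee_rot: [2.441, 1.976, 0.003]
force: [1.7, -0.1, 1.4]
width: 0.999
gripper_force: 0.8
clock: 18.3
position: [0.5546, 0.0806, 0.3821]
ee_rot: [-2.442, -1.976, 0.0]
force: [0.8, -0.3, 0.8]
width: 0.614
gripper_force: 0.6
clock: 18.8
position: [0.5544, 0.0808, 0.3822]
ee_rot: [-2.442, -1.976, 0.0]
force: [0.2, 0.2, 0.6]
width: 0.178
gripper_force: 0.5
[([181.6, 300.3], 0.57, array([0.55409321, 0.08238468, 0.235     ]))]
[]
[0.0002488  0.00011354 0.00019325]
```

View pics/m9.png

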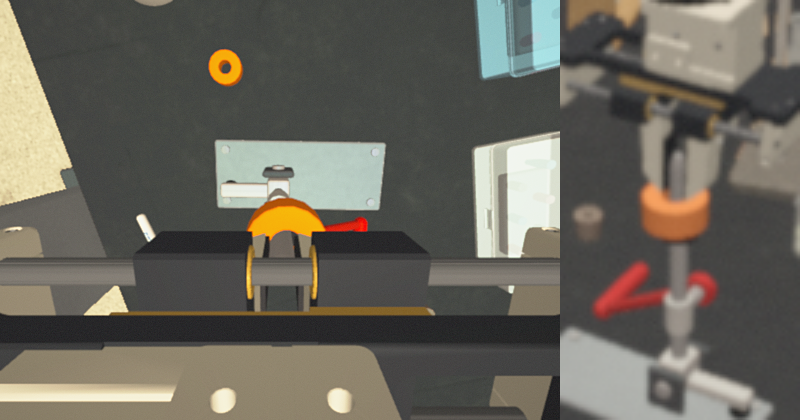

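The rod is nearly upright between the fingers and the leg is down. I let the grip finish closing.

```bash
python3 -m inch '0 0 0 0 0; 0 0 0 0 0; 0 0 0 0 0; 0 0 0 0 0; 0 0 0 0 0'; python3 -c "
from h import *
c='side';save(c,'10')
for q in('rod_top','collar_top','leg_foot','spacer'): print(q,[(r['point'],r['conf']) for r in arm.place_of(c,q)])
i=cv2.imread('pics/10.png')
for p in([.5525,.0815,.03],[.5525,.0815,.235],[.5525,.0815,.175]):print(proj('side',p))
cv2.imwrite('pics/m10.png',cv2.resize(i[150:270,250:350],(500,600),interpolation=2));print(arm.observe())"
```

```text
clock: 19.5
position: [0.5544, 0.0807, 0.3822]
ee_rot: [-2.442, -1.976, 0.0]
force: [-0.0, 0.1, 0.5]
width: 0.153
gripper_force: 8.0
rod_top [([179.1, 299.3], 0.71)]
collar_top [([204.9, 299.0], 0.67), ([180.1, 301.6], 0.65)]
leg_foot [([225.3, 282.9], 0.67)]
spacer [([204.6, 298.0], 0.71), ([304.6, 292.8], 0.71), ([318.2, 218.5], 0.64)]
[253.13041205 299.10303126]
[181.51805417 301.11040473]
[204.14095797 300.47625975]
{'clock': 19.75, 'joints': array([ 0.21071393,  0.42450728, -0.6187429 ,  1.72498017,  0.27434848,
        1.07983304, -0.70679838]), 'dq': array([ 0.00125333, -0.00028473,  0.00040783,  0.00033078, -0.00050501,
        0.00029007,  0.00222453]), 'joint_efforts': array([ 9.80821042e-02, -5.81022906e+01, -7.53637701e+00, -2.87989444e+01,
       -4.88575862e-02,  1.74673428e-01, -3.98945369e-03]), 'position': array([0.55445172, 0.0807432 , 0.38219088]), 'ee_rot': array([ 2.44205410e+00,  1.97630930e+00, -1.04214648e-05]), 'force': array([1.85756762, 0.08345889, 1.58093693]), 'ft_torque': array([ 0.03804899, -0.14044021, -0.05140888]), 'gripper_force': 7.9875564883695915, 'width': 0.15095359043043427}
```

View pics/m10.png

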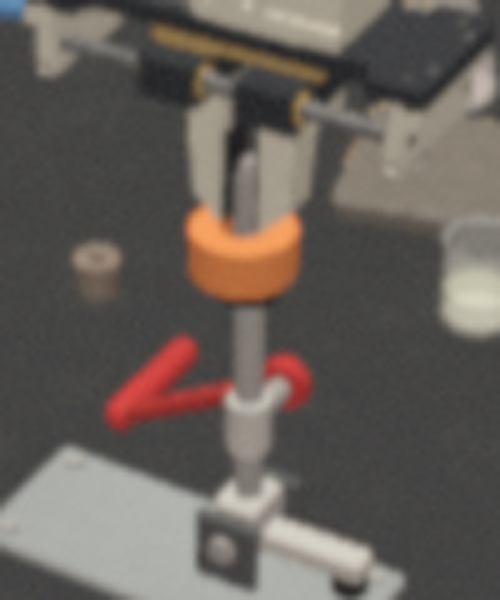

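Grip is 8 N at 13.9 mm, and the rod leans back a few mm by the picture (rod column 299 against 301.5 when upright). I pull 3 mm forward.

```bash
python3 -m inch '0 -0.001 0 0 0; 0 -0.002 0 0 0; 0 -0.003 0 0 0; 0 -0.003 0 0 0; 0 -0.003 0 0 0'; python3 -c "
from h import *
c='side';save(c,'11')
for q in('rod_top','collar_top','leg_foot'): print(q,[(r['point'],r['conf']) for r in arm.place_of(c,q)][:1])
i=cv2.imread('pics/11.png');j=cv2.imread('pics/side0.png')
# rod column centroid (bright vs background) below the collar, upright picture vs now
for n,k in(('upright',j),('before',cv2.imread('pics/10.png')),('now',i)):
  o=[]
  for r in range(214,226,2):
    g=k[r,292:308].astype(float);g=np.clip(g.min(1)-70,0,None);o.append(round(float((g*np.arange(292,308)).sum()/max(g.sum(),1)),1))
  print(n,o)
print(arm.observe()['force'],arm.observe()['gripper_force'])"
```

```text
clock: 20.25
position: [0.5515, 0.0814, 0.3822]
ee_rot: [2.442, 1.976, 0.0]
force: [1.0, 0.5, 0.8]
width: 0.15
gripper_force: 8.0
rod_top [([182.2, 301.1], 0.57)]
collar_top [([203.1, 302.2], 0.7)]
leg_foot [([224.3, 278.5], 0.75)]
upright [300.4, 300.4, 300.3, 300.2, 300.1, 300.0]
before [299.5, 299.5, 299.4, 299.4, 299.3, 299.3]
now [300.0, 300.1, 300.1, 300.0, 299.9, 299.8]
[1.49807381 0.77344944 1.50982844] 7.977338674409111
```

```bash
python3 -c "
from cell import arm
print(arm.sign_off())"
```

```text
the job is handed in; nothing more can be done
None
```

I handed the job in at about 20 s of the 64 s allowed: spacer on the collar, leg fully down at the rear, and the rod held at 8 N about 0.01 rad from upright; the hand-in returned no verdict, so a pass is not confirmed.

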